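File the tall cases in the console's packed well

TASK

The shoe-cream jars are standing on the lid of the console's storage well: move them to the cork mat and line them up there side by side, upright, in one straight row along the middle of the mat, wholly on it. Then flip the lid open with its lever and file every tall case upright in the row of low cases, easing the neighbours apart so that each stands right down on the floor of the well, lined up with the others, with no low case taken out or left leaning. Finally shut the lid fully with the jars still in their row, and do not disturb the other things on the ledge.

Things in the scene. Friction and masses are not known exactly. Their poses are not given: they have to be found in the camera images.
- ledge: Grey laminate console, fixed, 145 high, its place and yaw differing from start to start. Origin on the table top, under the centre of the storage well; x runs away from the robot across the ledge, y to the left along it, z up. The top reaches from x -130 to +170 and from y -500 to +500.
- well (a point): Centre of the felt floor of the storage well, 12 above the table. The well is 150 (ledge x) by 184 (ledge y) inside with upright walls up to the ledge top, 133 above its floor. The low cases stand in it in a row along y, their long sides along x, about 10 to 22 apart.
- lid (a joint): Angle of the well's lid (rad): 0 shut, grows as it opens, stop at 2.1. Stiff hinge: it stays where it is left; 2 to 8 N at the lever handle moves it. The lid is a 12 thick board on top of the ledge (top face 157 above the table; ledge x -88 to +90, y -106 to +106), hinged along its far edge, without a grip of its own: the lever is fixed to its hinge shaft and turns with it.
- lever_grip (a point): Middle of the lever's black handle, a level round bar 23 across and 62 long, parallel to the hinge, pointing to ledge -y from a 12 thick steel arm that is 35 from this point towards the lid. Lid shut: it leans to the robot, 60 degrees from upright, 51 above the ledge top. It swings over the top, radius 90 about lever_pivot, to 60 degrees the other way when fully open.
- lever_pivot (a point): Point of the lid's hinge axis (along ledge y) beside the middle of the handle: 6 above the ledge top, ledge x +90, y -172. Fixed.
- mat: Cork mat, fixed on the ledge left of the well, 80 (its x) by 300 (its y) and 2 thick; origin at the centre of its underside, on the ledge top.
- low1: A slim hard plastic case, white with a grey seam, 130 long (its x), 28 thick (its y), 70 high, standing on its long edge in the well; origin at the centre of its underside, z up. The top 20 mm bevel inwards on both long sides to a ridge 12 wide. About 0.16 kg.
- low2: A slim hard plastic case, white with a grey seam, 130 long (its x), 28 thick (its y), 70 high, standing on its long edge in the well; origin at the centre of its underside, z up. The top 20 mm bevel inwards on both long sides to a ridge 12 wide. About 0.16 kg.
- low3: A slim hard plastic case, white with a grey seam, 130 long (its x), 28 thick (its y), 70 high, standing on its long edge in the well; origin at the centre of its underside, z up. The top 20 mm bevel inwards on both long sides to a ridge 12 wide. About 0.16 kg.
- low4: A slim hard plastic case, white with a grey seam, 130 long (its x), 28 thick (its y), 70 high, standing on its long edge in the well; origin at the centre of its underside, z up. The top 20 mm bevel inwards on both long sides to a ridge 12 wide. About 0.16 kg.
- tall1: A slim hard plastic case like the low ones but 115 high: 130 long (its x), 28 thick (its y), origin at the centre of its underside, z up. Its foot bevels to 18 thick over the lowest 14 mm. It stands on the ledge right of the lever at the start, about 0.2 kg. May be absent.
- tall2: A slim hard plastic case like the low ones but 115 high: 130 long (its x), 28 thick (its y), origin at the centre of its underside, z up. Its foot bevels to 18 thick over the lowest 14 mm. It stands on the ledge right of the lever at the start, about 0.2 kg. May be absent.
- jar1: Shoe-cream jar, round, 57 in diameter and 45 high with its metal cap; origin at the centre of its underside, z up. Starts standing on the lid. About 0.18 kg. May be absent.
- jar2: Shoe-cream jar, round, 57 in diameter and 45 high with its metal cap; origin at the centre of its underside, z up. Starts standing on the lid. About 0.18 kg. May be absent.
- jar3: Shoe-cream jar, round, 57 in diameter and 45 high with its metal cap; origin at the centre of its underside, z up. Starts standing on the lid. About 0.18 kg. May be absent.
- jar4: Shoe-cream jar, round, 57 in diameter and 45 high with its metal cap; origin at the centre of its underside, z up. Starts standing on the lid. About 0.18 kg. May be absent.
- watch: Bystander: black smartwatch on a white plastic stand, 75 by 70 by about 90 high, behind and left of the lid. Origin at the centre of its underside.
- fob: Bystander: silver car key fob, about 40 by 75 by 14, front right of the ledge. Origin at the centre of its underside.
- paperweight: Bystander: round glass paperweight, 72 across, 49 high, behind the mat. Origin at the centre of its underside.
- clothespin: Bystander: orange plastic clothespin, 75 by 20 by 11, in front of the lever. Origin at the centre of its underside.
- shoehorn: Bystander: steel shoehorn, 180 by 38 by 5, behind the tall cases. Origin at the centre of its underside.
- spray: Bystander: small plastic bottle, 42 across, 105 high, rear left corner. Origin at the centre of its underside.
- dish: Bystander: white coin dish, 76 across, 18 high, front right corner. Origin at the centre of its underside.
Mind the look-alikes: they are no part of the job. What is shaped like the jar2 but turquoise is not meant.

How it is judged:
By the outcome, as a careful person would: the job done as asked, in the order asked, and still so for the second after the job is handed in, with the robot touching nothing.
Of jar1, jar2, jar3, jar4 only 3 to 4 are there at a start; the rules pass over those that are not, and their reading is None.
Of tall1, tall2 only 1 to 2 are there at a start; the rules pass over those that are not, and their reading is None.
At some moment in a run one of jar1, jar2, jar3, jar4 may be knocked a few centimetres aside while the robot is not near it.
It also fails if it takes over 210 s, if anything falls off the work surface, if the arm or the gripper's body presses on something with over 40 N, if the wrist force passes 120 N, or if a joint passes its speed limit or range.

ROBOT

A 6-joint arm with a two-finger parallel gripper is mounted at the origin on the work surface. World frame = base frame: x ahead of the robot, y to its left, z up, the work surface at z = 0. Lengths are in m, angles in rad, forces in N, time in s.
With the tool pointing down it reaches from about 0.3 to 0.85 m from the base axis. Payload 5.4 kg.
Tool frame: the origin (TCP) lies at the very end of the fingers, on their centre line; the grasp point (between the pads) lies 19 mm behind it; z points along the fingers, y is the line along which they close (so a half turn about z gives the same grasp; the last joint's range is limited). The gripper opens to 85 mm and grips with 20 to 120 N. Pads are 22 mm wide; open, the fingers measure 114 mm over their backs; the gripper's body (76 mm by 85 mm) begins 54 mm behind the grasp point. The pads swing forward as they close: fully open they stand 13 mm farther back than shut.
Start: joints at [-1.407, 0.158, 1.597, -0, 1.386, -0.21], TCP at [0.21, -0.535, 0.231] pointing down, gripper open.
Joint ranges: [-2.91, 2.91], [-0.94, 2.29], [0.18, 2.7], [-1.29, 4.43], [0.17, 2.64], [-3, 3]. Speed limits (rad/s): [2.57, 2.57, 3.14, 3.14, 3.14, 3.14].

INTERFACE

Orientations are given as a unit quaternion [x, y, z, w].
In Python, from cell import movep, move_linear, goto_joints, open_gripper, grab, pause, inverse_kinematics, camera, IKError, hand_in, current_t, current_joint_pos, current_qvel, current_joint_torque, current_ee_pos, current_tool_rot, current_wrist_force, current_ft_torque, current_opening, current_gripper_force gives the robot as it stands. The module is installed in compiled form; this text tells all that it offers. Calls block until the motion is done:
- movep(position, orientation): joint-space move of the TCP to a pose.
- move_linear(position, max_speed=0.15, rotation=None, stop_force=None): straight line of the TCP; rotation=None keeps the orientation; max_speed is the mean speed in m/s. With stop_force (N) it stops when the force on the tool has changed by that much, and returns True; else False.
- goto_joints(angles): joint-space move.
- open_gripper() and grab(squeeze=None): open the fingers fully, or close them until they stop; squeeze is the grip in N (None keeps the last).
- pause(seconds).
- inverse_kinematics(position, orientation): joint angles nearest the present ones, or None.
- camera(name): name is "side" or "top"; returns a dict with "image" (400x640x3 uint8, red, green, blue), "range_z" (400x640 float32, m along the optical axis (not along the pixel's ray), 0 where there is no reading), "camera_matrix" (3x3 intrinsics, pixels), "extrinsics" (4x4, takes a point from world to camera coordinates). Camera axes: x right, y up, looking along -z (the intrinsics and any distortion apply to the point x, -y, -z); pixel columns grow to the right and rows downward; lengths in m; the calibration is good to about 2 mm. A picture is of the moment at which its call begins.
A pose or a line that the arm cannot do raises IKError and nothing moves.
- hand_in(): hands the job in; it is judged then, once.
Readings, each from a call of its own:
- current_t(): time.
- current_joint_pos(): joint angles.
- current_qvel(): joint speeds.
- current_joint_torque(): joint torques, N m.
- current_ee_pos(): TCP position.
- current_tool_rot(): TCP orientation.
- current_wrist_force(): force on the tool from outside, world axes, zero at the start.
- current_ft_torque(): the same for the moment, N m.
- current_opening(): finger opening in m.
- current_gripper_force(): force on a finger pad.
Only numpy, scipy, OpenCV 4.12 (cv2) and the standard library are available. Lean on these libraries where they do the work, as an engineer would, in place of code of your own. Each camera call takes 0.05 s, during which the arm holds its last target. There are 200 camera calls.

## Working session

There is one attempt and no reset: what is moved stays moved. The work goes in short steps, each a Python script; the robot and the scene stay as the last script left them, time stands still between calls to the robot, and variables do not carry over. Pictures are saved under pics/ and viewed, at most 14 in all, crops included, and the job is handed in when it is done.

```bash
mkdir -p pics
cat > h.py <<'E'
import numpy as np, cv2
from cell import *
def snap(name, fn=None):
    c=camera(name)
    if fn: cv2.imwrite('pics/'+fn, c['image'][:,:,::-1]); 
    return c
def world(c):
    d=c['range_z']; K=c['camera_matrix']; h,w=d.shape
    u,v=np.meshgrid(np.arange(w),np.arange(h))
    x=(u-K[0,2])/K[0,0]*d; y=(v-K[1,2])/K[1,1]*d
    P=np.stack([x,-y,-d,np.ones_like(d)],-1)
    W=P@np.linalg.inv(c['extrinsics']).T
    W[d==0]=np.nan
    return W[...,:3]
E
python3 - <<'E'
from h import *
import pickle
for n in('top','side'):
    c=snap(n,n+'0.png'); pickle.dump(c,open(n+'0.pkl','wb')); print(n,c['camera_matrix'].tolist(),np.round(c['extrinsics'],3).tolist(),[k for k in c])
print(current_tool_rot(),current_t())
E
```

```text
top [[473.6596680322306, 0.0, 309.0607316623836], [0.0, 473.6596680322306, 204.02801308827284], [0.0, 0.0, 1.0]] [[-0.015, -1.0, -0.0, 0.017], [0.98, -0.015, 0.198, -0.566], [-0.198, 0.003, 0.98, -1.38], [0.0, 0.0, 0.0, 1.0]] ['image', 'range_z', 'camera_matrix', 'extrinsics']
side [[405.3955876388183, 0.0, 323.20320926504974], [0.0, 405.3955876388183, 194.84882885554362], [0.0, 0.0, 1.0]] [[0.996, 0.088, -0.002, -0.537], [-0.083, 0.946, 0.313, -0.033], [0.029, -0.312, 0.95, -1.225], [0.0, 0.0, 0.0, 1.0]] ['image', 'range_z', 'camera_matrix', 'extrinsics']
[ 9.82586122e-01  1.85805765e-01  6.66267467e-06 -8.55280272e-04] 0.1
```

View pics/top0.png

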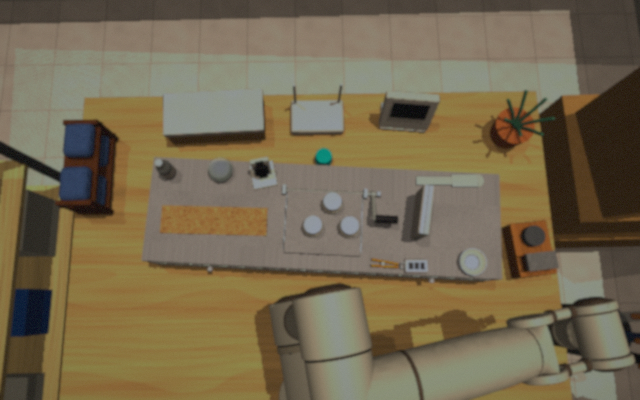

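View pics/side0.png

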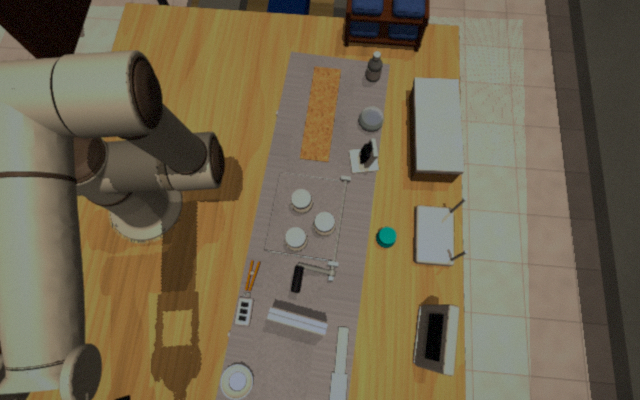

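The top view shows three white jars on the lid at (332,202), (313,225) and (348,226). The turquoise one at (323,157) is the look-alike, off the ledge. The tall case(s) are at (425,210), the lever handle at (386,219) and the mat around (213,220). I'll enlarge this to confirm and then measure.

Run:
```python
from h import *
import pickle
T=pickle.load(open('top0.pkl','rb'));S=pickle.load(open('side0.pkl','rb'))
a=cv2.resize(T['image'][150:285,275:500],None,fx=3.5,fy=3.5,interpolation=cv2.INTER_CUBIC)
cv2.imwrite('pics/crop0.png',np.clip(a[:,:,::-1]*1.4,0,255))
for n,c in(('top',T),('side',S)):
    W=world(c); hsv=cv2.cvtColor(c['image'],cv2.COLOR_RGB2HSV)
    z=W[...,2]
    m=(hsv[...,1]>140)&(hsv[...,0]<25)&(abs(z-.147)<.008)
    nl,lab,st,ce=cv2.connectedComponentsWithStats(m.astype(np.uint8))
    k=1+np.argmax(st[1:,4]); p=W[lab==k]
    r=cv2.minAreaRect((p[:,:2]*1000).astype(np.float32)); print(n,'mat',r,st[k],np.median(p[:,2]))
    # ledge top yaw
    m=(abs(z-.145)<.006); nl,lab,st,ce=cv2.connectedComponentsWithStats(m.astype(np.uint8)); k=1+np.argmax(st[1:,4]); p=W[lab==k]
    print('ledge',cv2.minAreaRect((p[:,:2]*1000).astype(np.float32)),np.median(p[:,2]))
    # jars
    m=(abs(z-.202)<.007); nl,lab,st,ce=cv2.connectedComponentsWithStats(m.astype(np.uint8))
    for k in range(1,nl):
        if st[k,4]>60: p=W[lab==k];print(' z.202',ce[k],st[k,4],cv2.minAreaRect((p[:,:2]*1000).astype(np.float32)),np.median(p[:,2]))
    m=(z>.245)&(z<.275); nl,lab,st,ce=cv2.connectedComponentsWithStats(m.astype(np.uint8))
    for k in range(1,nl):
        if st[k,4]>40: p=W[lab==k];print(' z.26',ce[k],st[k,4],cv2.minAreaRect((p[:,:2]*1000).astype(np.float32)),np.median(p[:,2]))
```

```text
top mat ((506.0305480957031, 279.7073974609375), (294.4832458496094, 73.2849349975586), 87.7753677368164) [ 161  207  105   28 2551] 0.145334619881472
ledge ((513.245849609375, -31.843658447265625), (1003.0797729492188, 304.2992248535156), 86.16350555419922) 0.14380750502817397
 z.202 [634.31343284  91.28358209] 134 ((843.190673828125, -924.0592651367188), (118.78863525390625, 14.17313289642334), 7.14800500869751) 0.2013267268913489
 z.202 [332.5095057  201.36501901] 263 ((542.7993774414062, -54.791568756103516), (46.661651611328125, 47.93810272216797), 87.733154296875) 0.20036109978409367
 z.202 [385.7486911  219.14136126] 191 ((491.69158935546875, -196.6985626220703), (67.76936340332031, 24.333614349365234), 83.64417266845703) 0.20312987880257927
 z.202 [312.84962406 224.76315789] 266 ((480.4855041503906, -0.7823143005371094), (48.22391891479492, 48.64010238647461), 45.31452941894531) 0.20014587346702617
 z.202 [349.86988848 225.53903346] 269 ((476.0381164550781, -100.51570892333984), (46.47065734863281, 49.13618469238281), 0.008638259954750538) 0.20020526267590455
 z.26 [425.87889
[... 1107 characters left out ...]
628906, -193.69651794433594), (68.62897491455078, 23.802154541015625), 84.23744201660156) 0.20425039226650232
 z.26 [376.93617021  54.14893617] 47 ((649.5469360351562, 410.81256103515625), (16.7121639251709, 20.86273765563965), 7.17210054397583) 0.25007764686444756
 z.26 [105.70714286 196.92857143] 140 ((19.711267471313477, -53.87189483642578), (76.965576171875, 13.8629789352417), 16.902929306030273) 0.2592004153986706
 z.26 [297.47542998 320.18181818] 814 ((509.0303955078125, -291.7891540527344), (27.909521102905273, 130.19354248046875), 79.62539672851562) 0.2589530717048642[ WARN:0@0.496] global loadsave.cpp:1063 imwrite_ Unsupported depth image for selected encoder is fallbacked to CV_8U.
```

View pics/crop0.png

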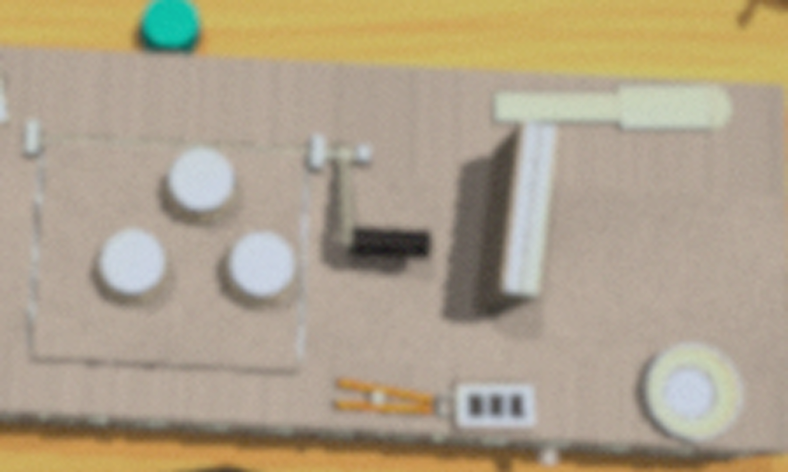

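Confirmed: three white jars to move, one tall case standing alone (28 mm wide top, so no second one), and the turquoise jar is excluded. I'll refine the mat pose and then move the jars.

```bash
cat >> h.py <<'E'
YAW=np.deg2rad(-3.87)
ex=np.array([np.cos(YAW),np.sin(YAW)]); ey=np.array([-ex[1],ex[0]])
O=np.array([.4945,-.028])
def L(x,y,z): return np.r_[O+x*ex+y*ey,z]     # ledge -> world (m)
def toL(p): d=np.asarray(p)[:2]-O; return np.array([d@ex,d@ey])
def down(th):  # tool down, closing axis at world angle th; half-turn nearest the middle of joint 6
    best=None
    for t in(th,th+np.pi):
        a=(t+np.pi/2)/2; q=np.array([np.cos(a),np.sin(a),0,0])
        yield q
def q6(p,th):
    c=[(abs(j[5]),tuple(q)) for q in down(th) for j in [inverse_kinematics(p,q)] if j is not None]
    return np.array(min(c)[1])
def pick(xy,zt,th,squeeze=30,zup=.30):
    p=np.r_[xy,zup]; q=q6(p,th); open_gripper(); movep(p,q); move_linear(np.r_[xy,zt],.15); grab(squeeze)
    op=current_opening(); move_linear(p,.25); return op
def place(xy,zt,th,zup=.30):
    p=np.r_[xy,zup]; q=q6(p,th); movep(p,q); move_linear(np.r_[xy,zt],.15); open_gripper(); move_linear(p,.25)
E
python3 - <<'E'
from h import *
import pickle
for n in('top','side'):
    c=pickle.load(open(n+'0.pkl','rb')); W=world(c); hsv=cv2.cvtColor(c['image'],cv2.COLOR_RGB2HSV)
    m=(hsv[...,1]>140)&(hsv[...,0]<25)&(abs(W[...,2]-.147)<.008)
    nl,lab,st,ce=cv2.connectedComponentsWithStats(m.astype(np.uint8)); k=1+np.argmax(st[1:,4]); p=W[lab==k][:,:2]
    mu=p.mean(0); w,v=np.linalg.eigh(np.cov((p-mu).T)); a=v[:,1]; print(n,mu,np.degrees(np.arctan2(a[1],a[0]))%180)
t0=current_t()
move_linear(np.r_[current_ee_pos()[:2],.36],.3)
B,C,A=[.4817,.001],[.4776,-.099],[.5450,-.0534]
# first jar
print(pick(B,.163,YAW,zup=.3),current_t()-t0,current_joint_pos())
M=np.array([.5066,.2801]); ma=np.deg2rad(87.7); md=np.array([np.cos(ma),np.sin(ma)])
place(M+.064*md,.153,ma-np.pi/2)
print(current_t(),current_joint_pos())
E
```

```text
top [0.50557383 0.27929369] 87.55144259010049
side [0.5071374 0.274532 ] 87.5229348207814
0.053958524867568546 5.1417 [-2.49472357e-01 -1.27359482e-01  1.75458182e+00 -7.52864048e-06
  1.51683633e+00 -1.81920481e-01]
8.8417 [ 3.97835494e-01  2.25680915e-01  1.38888581e+00 -9.21451339e-07
  1.52969278e+00  4.38002164e-01]
```

Run:
```python
from h import *
M=np.array([.5066,.2801]); ma=np.deg2rad(87.6); md=np.array([np.cos(ma),np.sin(ma)])
for xy,o in(([.5450,-.0534],0),([.4776,-.099],-.064)):
    print(pick(xy,.163,YAW)); place(M+o*md,.153,ma-np.pi/2); 
move_linear(current_ee_pos()+[0,0,.05],.25)
movep(L(-.03,-.17,.36),q6(L(-.03,-.17,.36),YAW))
print(current_t())
c=snap('top','t1.png'); W=world(c); z=W[...,2]
a=cv2.resize(c['image'][150:285,140:370],None,fx=3.4,fy=3.4,interpolation=cv2.INTER_CUBIC); cv2.imwrite('pics/c1.png',a[:,:,::-1])
s=snap('side')
for c in(c,s):
    W=world(c); m=(abs(W[...,2]-.191)<.005); nl,lab,st,ce=cv2.connectedComponentsWithStats(m.astype(np.uint8))
    for k in range(1,nl):
        if st[k,4]>100: p=W[lab==k]; print(ce[k],st[k,4],np.round(cv2.minAreaRect((p[:,:2]*1000).astype(np.float32))[0],1))
```

```text
0.053862347450710744
0.054168924959889675
25.4583
[632.97520661  97.09090909] 121 [ 836.8 -926.2]
[218.95698925 167.15591398] 186 [648.  258.7]
[231.13306452 206.54032258] 248 [535.  223.5]
[187.55   216.6625] 240 [508.8 341.2]
[210.16929134 217.13385827] 254 [506.6 278.9]
[324.44347826  83.89130435] 230 [512.8 345.3]
[321.64315353 103.17427386] 241 [509.8 283.9]
[372.24886878 114.39819005] 221 [650.9 261. ]
[330.05490196 122.30588235] 255 [538.3 226.5]
```

View pics/c1.png

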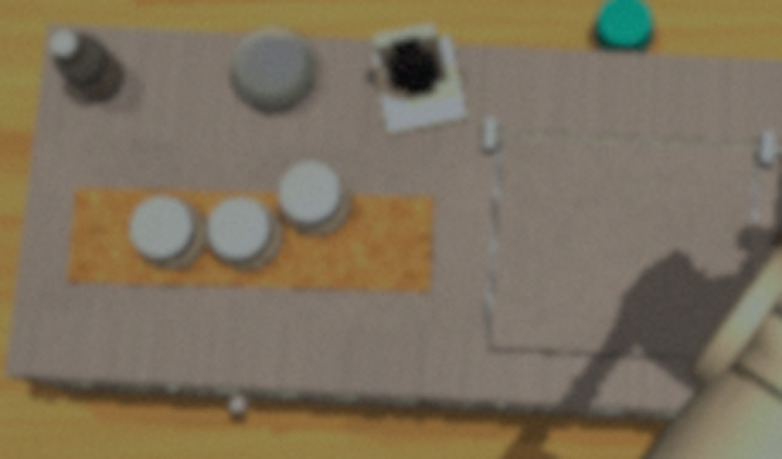

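The third jar was knocked to px (310,193) in the crop, about (535,225) mm. I'll put it back, then turn to the lever.

```bash
sed -i 's/^O=.*/O=np.array([.4937,-.0285])/' h.py
cat >> h.py <<'E'
M=np.array([.5062,.2801]); ma=np.deg2rad(87.6); md=np.array([np.cos(ma),np.sin(ma)])
def bar(lid,dx=0,dz=0):  # TCP pose with grasp point on the handle
    a=lid-np.pi/3
    return L(.09+.09*np.sin(a)+dx,-.172,.151+.09*np.cos(a)-.019+dz)
E
python3 - <<'E'
from h import *
print(pick([.5352,.2252],.163,ma-np.pi/2)); place(M-.064*md,.153,ma-np.pi/2)
move_linear(current_ee_pos()+[0,0,.05],.25)
p=bar(0)+[0,0,.15]; movep(p,q6(p,YAW)); f0=current_wrist_force()
print(move_linear(bar(0,dz=.004),.12,stop_force=10)); grab(20); pause(.3)
print(current_t(),current_opening(),current_wrist_force()-f0,current_ee_pos()-bar(0))
s=snap('side'); W=world(s); m=(abs(W[...,2]-.191)<.005); nl,lab,st,ce=cv2.connectedComponentsWithStats(m.astype(np.uint8))
for k in range(1,nl):
    if st[k,4]>100: p=W[lab==k]; print(ce[k],np.round(cv2.minAreaRect((p[:,:2]*1000).astype(np.float32))[0],1))
E
```

```text
0.04954928691398506
False
36.2833 0.0218803866524404 [-9.38836086  1.15724729  6.95921067] [-1.94030171e-03  9.58776456e-05  4.26773251e-03]
[324.42241379  83.86637931] [511.6 345.2]
[321.61065574 103.2295082 ] [510.5 282.4]
[372.21875    114.36607143] [651.6 262.2]
[317.64313725 124.54509804] [506.3 216.9]
```

Run:
```python
from h import *
dx=-.003
move_linear(bar(0,dx,.004),.05); print(current_wrist_force(), current_ee_pos()-bar(0,dx,.004))
for a in np.deg2rad(np.arange(10,121,10)):
    move_linear(bar(a,dx,.003),.08)
    f=current_wrist_force(); print(round(np.degrees(a)),np.round(f,1),np.round((current_ee_pos()-bar(a,dx,.003))*1e3,1),round(current_opening(),4))
    if np.linalg.norm(f)>35: print('high'); break
print(current_t())
```

```text
[ 4.37101109  0.19291645 -1.40960555] [ 0.00094581 -0.00010954  0.0003526 ]
10 [-4.9 -0.4 -1.2] [-2.1  0.2 -1.2] 0.0221
20 [-15.8   0.5   5.8] [-4.3  0.3 -0.8] 0.022
30 [-25.1   4.2  20.5] [-5.5  0.3  1.6] 0.0222
40 [-19.2   5.   23.7] [-3.  -0.4  4.1] 0.0218
50 [-9.6  1.3 16.3] [-1.  -0.5  3.5] 0.0223
60 [-6.2  0.8 10. ] [-0.5 -0.5  2.3] 0.0218
70 [-3.5  0.4  5.8] [-0.6 -0.5  1.3] 0.022
80 [-3.6 -1.6  5.5] [-0.4 -0.4  0.8] 0.0221
90 [-0.1 -1.4  2.3] [-0.1 -0.4  0.1] 0.0223
100 [ 1.8 -2.4  0.1] [ 0.2 -0.4 -0.2] 0.0221
110 [ 1.5 -3.1 -1.2] [ 0.3 -0.3 -0.3] 0.0224
120 [ 3.3 -3.9 -1.4] [ 0.4 -0.2 -0.4] 0.0222
40.7667
```

```bash
sed -i 's/^O=.*/O=np.array([.4915,-.0285])/' h.py
python3 - <<'E'
from h import *
import pickle
open_gripper(); move_linear(current_ee_pos()+[0,0,.16],.25)
p=L(-.03,-.33,.38); movep(p,q6(p,YAW)); print(current_t())
for n in('top','side'):
    c=snap(n,n+'2.png'); pickle.dump(c,open(n+'2.pkl','wb'))
    b=(150,285,270,470) if n=='top' else (150,340,220,400)
    a=cv2.resize(c['image'][b[0]:b[1],b[2]:b[3]],None,fx=3.9 if n=='top' else 3.1,fy=3.9 if n=='top' else 3.1,interpolation=cv2.INTER_CUBIC); cv2.imwrite('pics/w%s2.png'%n,np.clip(a[:,:,::-1].astype(float)*1.5,0,255).astype(np.uint8))
E
```

```text
43.1917
```

View pics/wtop2.png

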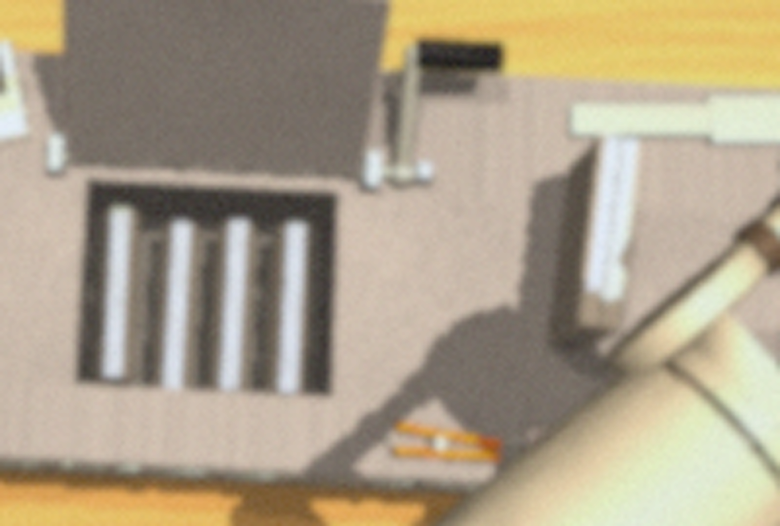

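View pics/wside2.png

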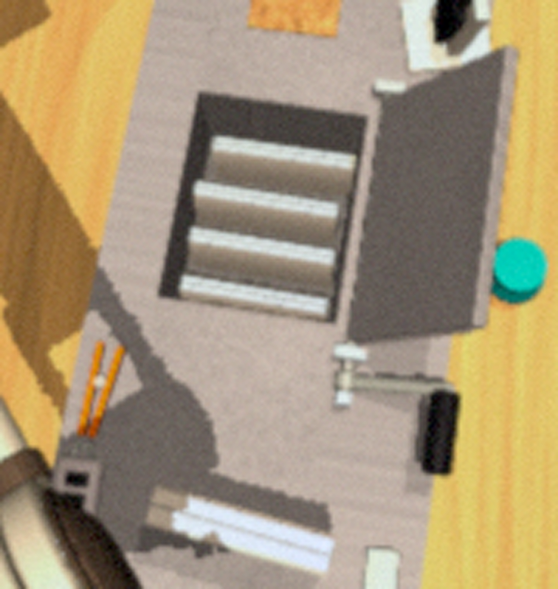

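The lid is open and four low-case ridges are visible in the well (top crop columns 117, 178, 234 and 292). The tall case stands at crop (612,215), with the shoehorn just behind it. Now I'll measure these.

Run:
```python
from h import *
import pickle
for n in('top','side'):
    c=pickle.load(open(n+'2.pkl','rb')); W=world(c); z=W[...,2]; I=c['image'].astype(int).sum(2)
    xl=(W[...,:2]-O)@np.stack([ex,ey],1)
    m=(abs(z-.081)<.010)&(abs(xl[...,0])<.085)&(abs(xl[...,1])<.10)
    nl,lab,st,ce=cv2.connectedComponentsWithStats(m.astype(np.uint8),connectivity=4)
    for k in range(1,nl):
        if st[k,4]>30:
            p=xl[lab==k]*1000; zz=z[lab==k]; t=zz>np.percentile(zz,50); r=cv2.minAreaRect(p.astype(np.float32)); print(n,st[k,4],np.round(r[0],1),np.round(r[1],1),round(r[2],1),'ymed top',np.median(p[t],0).round(1),np.percentile(zz,[10,50,90]).round(4))
    # slices along y at ledge x 0
    for x0 in(-.04,0,.04):
        s=(abs(xl[...,0]-x0)<.006)&(abs(xl[...,1])<.11)
        y=xl[s][:,1]*1000; zz=z[s]*1000; o=[(int(b),int(np.nanmax(zz[(y>=b)&(y<b+4)])) if ((y>=b)&(y<b+4)).any() else -1) for b in range(-108,108,4)]
        print(x0,o)
    m=(z>.25)&(z<.27)&(abs(xl[...,1]+.27)<.05)&(abs(xl[...,0]-.02)<.1); p=xl[m]*1000; r=cv2.minAreaRect(p.astype(np.float32)); print('tall',r,p.mean(0),m.sum())
    # well bounds: ledge top pixels
    m=(abs(z-.145)<.005); 
    for x0 in(-.03,.0,.03):
        s=m&(abs(xl[...,0]-x0)<.01); y=xl[s][:,1]*1000; print(' well y',y[(y>0)&(y<130)].min() if ((y>0)&(y<130)).any() else 0,y[(y<0)&(y>-130)].max())
    for y0 in(-.05,0,.05):
        s=m&(abs(xl[...,1]-y0)<.01); x=xl[s][:,0]*1000; print(' well x',x[x<0].max(),x[(x>0)].min())
```

```text
top 31 [75.1 60.7] [ 6.8 60. ] 5.5 ymed top [75.3 54.4] [0.0754 0.0832 0.0898]
top 56 [ 75.3 -34.7] [118.9   3.6] 89.5 ymed top [ 75.  -30.2] [0.0733 0.0811 0.0896]
top 285 [ 2.6 65.1] [129.7  22.6] 1.3 ymed top [ 3.4 65.6] [0.0732 0.079  0.0833]
top 278 [-4.  19.2] [ 22.2 126.4] 89.4 ymed top [-4.5 19.3] [0.0733 0.0792 0.0837]
top 282 [ -2.6 -23.6] [ 21.8 129.8] 88.2 ymed top [ -1.8 -23. ] [0.0739 0.0791 0.0831]
top 285 [ -1.9 -68. ] [ 21.5 130.6] 89.9 ymed top [ -1.4 -66.9] [0.0735 0.0792 0.0831]
-0.04 [(-108, 149), (-104, 144), (-100, 144), (-96, 145), (-92, 13), (-88, 17), (-84, 57), (-80, 67), (-76, 80), (-72, 85), (-68, 83), (-64, 84), (-60, 74), (-56, 67), (-52, 12), (-48, 12), (-44, 12), (-40, -1), (-36, 67), (-32, 83), (-28, 84), (-24, 83), (-20, 87), (-16, 75), (-12, 68), (-8, 12), (-4, 12), (0, 15), (4, 64), (8, 73), (12, 79), (16, 82), (20, 88), (24, 85), (28, 72), (32, 60), (36, 14), (40, 12), (44, 12), (48, 63), (52, 71), (56, 81), (60, 82), (64, 81), (68, 83), (72, 70), (76, 64), (80, 14), (84, 10), (88, 142), (92, 148), (96, 145), (100, 148), (104, 145)]
0 [(-108, 148
[... 3433 characters left out ...]
74), (-8, 62), (-4, -1), (0, -1), (4, 13), (8, 72), (12, 78), (16, 83), (20, 83), (24, 83), (28, 81), (32, 63), (36, 63), (40, -1), (44, -1), (48, 15), (52, 61), (56, 70), (60, 85), (64, 82), (68, 83), (72, 82), (76, 78), (80, 67), (84, -1), (88, -1), (92, 150), (96, 146), (100, 147), (104, 145)]
tall ((35.35466003417969, -261.5185241699219), (27.83190155029297, 130.01815795898438), 83.52526092529297) [  35.75539491 -261.57914145] 812
 well y 92.79973379748118 -89.62861973640435
 well y 93.91512058099512 -89.799873650891
 well y 93.2669960870763 -90.40617481463094
 well x -71.4899325275261 77.90440102386
 well x -71.9314615667953 77.86074178897123
 well x -72.05556025296995 78.06598920058607
```

Run:
```python
from h import *
import pickle
grab(20)
p=L(-.001,0,.30); movep(p,q6(p,YAW)); move_linear(L(-.001,0,.09),.15)
f0=current_wrist_force()
for z in(.075,.06,.045,.03):
    hit=move_linear(L(-.001,0,z),.04,stop_force=45); print(z,hit,np.round(current_wrist_force()-f0,1),current_ee_pos()[2])
    if hit: break
print(current_t())
```

```text
0.075 False [-0.6  0.4 -0.7] 0.07470157137810156
0.06 False [-3.5  0.2  9.1] 0.06117710845809557
0.045 True [-3.7  0.8  9.3] 0.06086493237932209
48.1833
```

Run:
```python
from h import *
print(current_ee_pos(),current_wrist_force())
c=snap('side'); W=world(c)
a=cv2.resize(c['image'][150:280,240:360],None,fx=5,fy=4.6,interpolation=cv2.INTER_CUBIC); cv2.imwrite('pics/s3.png',np.clip(a[:,:,::-1].astype(float)*1.5,0,255).astype(np.uint8))
for n in('side','top'):
    W=world(c if n=='side' else snap('top')); xl=(W[...,:2]-O)@np.stack([ex,ey],1)*1000; z=W[...,2]
    for x0 in(-45,50):
        s=(abs(xl[...,0]-x0)<8)&(abs(z-.081)<.004)&(abs(xl[...,1])<85); y=np.sort(xl[s][:,1])
        print(n,x0,[round(float(g.mean()),1) for g in np.split(y,np.where(np.diff(y)>8)[0]+1) if len(g)>3])
```

```text
[ 0.49203603 -0.02890034  0.06086493] [-3.27847541  0.79122495  9.81400857]
side -45 [-63.4, -23.5]
side 50 [-65.2, -25.6, 68.2]
top -45 [-69.5, -27.3]
top 50 []
```

View pics/s3.png

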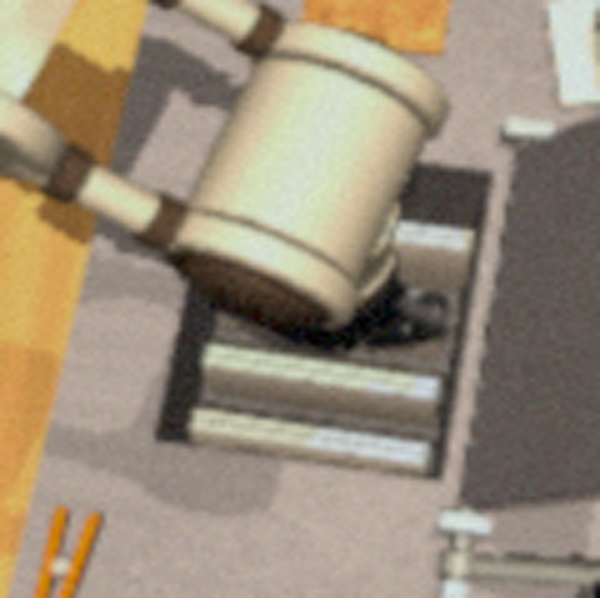

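The wedging works: low3 has already moved 4 mm. I'll continue slowly.

Run:
```python
from h import *
p0=current_ee_pos()
for z in(.058,.055,.051,.047,.043,.039,.035,.031):
    hit=move_linear(L(-.001,0,z),.02,stop_force=40); print(z,hit,np.round(current_wrist_force(),1),np.round(current_ee_pos()[2],4))
    if hit: break
print(current_t())
```

```text
0.058 False [0.7 0.5 1. ] 0.0577
0.055 False [ 1.3 -0.6  0.4] 0.0544
0.051 False [ 0.8 -0.  -0.4] 0.0507
0.047 False [ 0.8  0.1 -0.5] 0.0469
0.043 False [ 0.2 -0.1  0.4] 0.0428
0.039 False [ 1.1 -1.1  2.2] 0.0391
0.035 False [0.8 0.5 4.7] 0.0356
0.031 False [ 0.6 -1.6 -0.1] 0.0305
50.9583
```

Run:
```python
from h import *
import pickle
print(move_linear(L(-.001,0,.025),.03,stop_force=30))
for y in(.0085,-.0085,0):
    hit=move_linear(L(-.001,y,.025),.03,stop_force=40); print(y,hit,np.round(current_wrist_force(),1),toL(current_ee_pos())*1e3)
move_linear(L(-.001,0,.30),.15)
move_linear(L(-.001,-.0,.36),.3); p=L(-.03,-.33,.40); movep(p,q6(p,YAW+np.pi/2)); print(current_t())
for n in('side','top'):
    c=snap(n); pickle.dump(c,open(n+'4.pkl','wb')); W=world(c); xl=(W[...,:2]-O)@np.stack([ex,ey],1)*1000; z=W[...,2]
    for x0 in(-45,0,50):
        s=(abs(xl[...,0]-x0)<8)&(abs(z-.082)<.004)&(abs(xl[...,1])<85); y=np.sort(xl[s][:,1])
        print(n,x0,[round(float(g.mean()),1) for g in np.split(y,np.where(np.diff(y)>5)[0]+1) if len(g)>3])
    if n=='side':
        a=cv2.resize(c['image'][150:340,220:400],None,fx=3.1,fy=3.1,interpolation=cv2.INTER_CUBIC); cv2.imwrite('pics/s4.png',np.clip(a[:,:,::-1].astype(float)*1.5,0,255).astype(np.uint8))
```

```text
False
0.0085 False [0.5 0.3 0.2] [-1.00682498  8.77384396]
-0.0085 False [0.2 0.6 0.1] [-1.0427523  -8.66285033]
0 False [ 0.3  0.5 -0.9] [-1.04562912  0.28692799]
56.4833
side -45 [-63.3, -30.9, 34.9, 68.3]
side 0 [-63.9, -31.9, 34.5, 68.5]
side 50 [-64.6, -32.7, 35.4, 68.4]
top -45 [-66.2, -34.9, 31.2, 65.4]
top 0 [-67.2, -34.8, 32.2, 65.2]
top 50 [-69.1, -35.8, 32.5, 66.1]
```

View pics/s4.png

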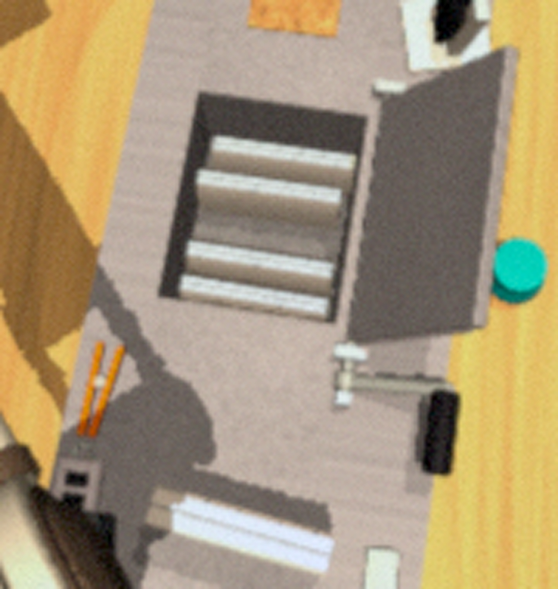

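Run:
```python
from h import *
c=L(.033,-.263,0)[:2]; th=YAW+np.pi/2-np.deg2rad(6.5)
p=np.r_[c,.36]; q=q6(p,th); open_gripper(); movep(p,q); print(move_linear(np.r_[c,.221],.15,stop_force=15)); grab(50); print(current_opening())
move_linear(p,.15); 
p=L(-.0015,0,.33); movep(p,q6(p,YAW+np.pi/2)); f0=current_wrist_force(); print(f0,current_opening())
move_linear(L(-.0015,0,.17),.12)
for z in(.14,.12,.10,.0885,.0865):
    hit=move_linear(L(-.0015,0,z),.04,stop_force=20); print(z,hit,np.round(current_wrist_force()-f0,1),np.round(current_ee_pos(),4))
    if hit: break
print(current_t())
```

```text
False
0.027907104603826026
[-0.6587176   0.0045926  -2.24720886] 0.0273793851371596
0.14 False [ 0.4 -0.3  0.8] [ 0.4902 -0.0285  0.1402]
0.12 False [ 0.6  0.6 -0. ] [ 0.49   -0.0284  0.1199]
0.1 False [ 0.4 -0.3 -0.1] [ 0.49   -0.0284  0.0999]
0.0885 False [ 1.  -0.4  0.2] [ 0.4901 -0.0285  0.0883]
0.0865 False [-7.9  0.8 17.1] [ 0.4902 -0.0285  0.0883]
65.9667
```

Run:
```python
from h import *
import pickle
move_linear(L(-.0015,0,.088),.03); open_gripper(); pause(.2)
move_linear(L(-.0015,0,.33),.15); p=L(-.03,-.33,.40); movep(p,q6(p,YAW)); print(current_t())
for n in('side','top'):
    c=snap(n); W=world(c); xl=(W[...,:2]-O)@np.stack([ex,ey],1)*1000; z=W[...,2]
    for x0 in(-45,0,50):
        s=(abs(xl[...,0]-x0)<8)&(abs(z-.082)<.004)&(abs(xl[...,1])<85); y=np.sort(xl[s][:,1])
        print(n,x0,[round(float(g.mean()),1) for g in np.split(y,np.where(np.diff(y)>5)[0]+1) if len(g)>3])
    s=(abs(z-.127)<.006)&(abs(xl[...,1])<30)&(abs(xl[...,0])<72); print('tall',cv2.minAreaRect(xl[s].astype(np.float32)),np.median(z[s]))
    m=(abs(W[...,2]-.191)<.005); nl,lab,st,ce=cv2.connectedComponentsWithStats(m.astype(np.uint8))
    for k in range(1,nl):
        if st[k,4]>100: p=W[lab==k]; print(ce[k],np.round(cv2.minAreaRect((p[:,:2]*1000).astype(np.float32))[0],1))
    if n=='top':
        a=cv2.resize(c['image'][145:285,140:500],None,fx=2.2,fy=2.2,interpolation=cv2.INTER_CUBIC); cv2.imwrite('pics/t5.png',np.clip(a[:,:,::-1].astype(float)*1.5,0,255).astype(np.uint8))
```

```text
70.65
side -45 [-63.3, -31.7, 35.0, 68.1]
side 0 [-63.9, -33.2, -11.4, 35.4, 68.8]
side 50 [-63.8, -32.5, -11.8, 36.2, 68.2]
tall ((-2.6792984008789062, 1.0626678466796875), (138.58963012695312, 58.488277435302734), 0.4199497103691101) 0.12637270662832623
[324.42735043  83.91880342] [512.5 345. ]
[321.6059322  103.11016949] [509.9 282.9]
[372.35046729 114.37850467] [651. 260.]
[317.71372549 124.48235294] [505.3 216.9]
[345.71356784 219.00502513] [599.9 -35.8]
top -45 [-66.2, -34.1, 31.3, 64.0]
top 0 [-68.2, -35.0, 32.0, 64.9]
top 50 [-67.7, -36.2, 32.5, 66.0]
tall ((-1.6772689819335938, -1.9561567306518555), (129.9764404296875, 27.689136505126953), 0.14537857472896576) 0.12550518602922867
[632.9140625  96.921875 ] [ 835.9 -926.1]
[218.94148936 167.14361702] [646.5 260.3]
[326.26576577 182.97747748] [597.1 -37.2]
[187.38095238 216.90873016] [508.6 341.7]
[210.0511811  217.09055118] [505.8 279.5]
[234.36144578 218.57831325] [501.8 212.9]
```

View pics/t5.png

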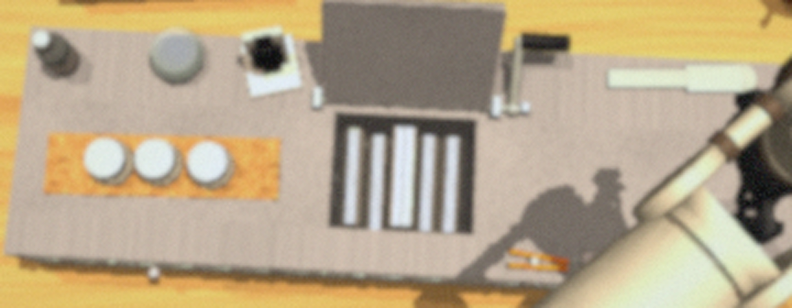

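The tall case is upright on the floor in line with the others, and the jars are in their row. Now I'll shut the lid.

Run:
```python
from h import *
dx=-.0008; A=np.deg2rad
p=bar(A(120),dx)+[0,0,.18]; movep(p,q6(p,YAW)); print(move_linear(bar(A(120),dx,.003),.12,stop_force=12)); f0=current_wrist_force(); grab(20); print(current_opening(),current_wrist_force()-f0)
for a in list(range(110,-1,-10))+[-2]:
    hit=move_linear(bar(A(a),dx,.003),.07,stop_force=60)
    f=current_wrist_force(); print(a,hit,np.round(f,1),np.round((current_ee_pos()-bar(A(a),dx,.003))*1e3,1))
    if hit: break
print(current_t())
```

```text
False
0.021925102854215915 [1.41967687 0.49017366 0.88076059]
110 False [3.8 0.2 3.1] [ 0.8 -0.1  1. ]
100 False [3.7 1.5 5.9] [ 1.6 -0.2  2. ]
90 False [5.8 1.7 9.5] [ 2.6 -0.3  3.4]
80 False [ 7.3  2.8 13.2] [ 3.7 -0.4  5. ]
70 False [ 6.3  3.5 15.9] [ 3.6 -0.7  5.6]
60 False [ 3.9  1.5 12.8] [ 2.2 -0.6  4.3]
50 False [1.4 0.2 9.9] [ 1.1 -0.6  2.8]
40 False [0.  0.2 7.1] [ 0.4 -0.6  1.7]
30 False [ 1.6 -2.9  5.8] [ 0.  -0.6  0.7]
20 False [ 2.4 -4.2  2.3] [-0.2 -0.4 -0.2]
10 False [ 2.8 -5.  -0.9] [-0.2 -0.3 -0.6]
0 False [ 7.6 -3.3  1.9] [ 0.9 -0.3  0.4]
-2 False [ 6.2  0.1 13.2] [ 2.5 -0.4  3. ]
78.725
```

Run:
```python
from h import *
move_linear(bar(np.deg2rad(-4),-.0008,.003),.05,stop_force=25); print(current_wrist_force())
open_gripper(); move_linear(current_ee_pos()+[0,0,.17],.2); p=L(-.06,-.36,.40); movep(p,q6(p,YAW)); pause(1); print(current_t())
for n in('side','top'):
    c=snap(n); W=world(c); xl=(W[...,:2]-O)@np.stack([ex,ey],1)*1000; z=W[...,2]
    s=(abs(xl[...,0])<110)&(abs(xl[...,1])<95)&(z>.1)&(z<.4)
    print(n,'lid z by x',[(x,round(float(np.median(z[s&(abs(xl[...,0]-x)<8)]))*1,4) if 0 else round(float(np.median(z[s&(abs(xl[...,0]-x)<8)])),4)) for x in(-105,-75,-40,0,40,75)])
    s=(abs(xl[...,0]-12)<25)&(abs(xl[...,1]+175)<25)&(z>.195); print('handle',np.median(xl[s],0),np.percentile(z[s],80))
    m=(abs(z-.191)<.005); nl,lab,st,ce=cv2.connectedComponentsWithStats(m.astype(np.uint8))
    for k in range(1,nl):
        if st[k,4]>100: p=W[lab==k]; print(ce[k],np.round(cv2.minAreaRect((p[:,:2]*1000).astype(np.float32))[0],1))
    if n=='top':
        a=cv2.resize(c['image'][145:285,140:500],None,fx=2.2,fy=2.2,interpolation=cv2.INTER_CUBIC); cv2.imwrite('pics/t6.png',np.clip(a[:,:,::-1].astype(float)*1.5,0,255).astype(np.uint8))
```

```text
[ 5.75662186  2.71657111 22.63270562]
82.45
side lid z by x [(-105, 0.1447), (-75, 0.1566), (-40, 0.1566), (0, 0.1567), (40, 0.1564), (75, 0.1567)]
handle [  15.55500249 -175.1878324 ] 0.2064164053957105
[324.27433628  84.00442478] [512.8 345. ]
[321.75641026 103.04700855] [509.9 283.7]
[372.45365854 114.2       ] [650.5 260.7]
[317.72908367 124.38645418] [505.6 216.9]
top lid z by x [(-105, 0.1433), (-75, 0.155), (-40, 0.1552), (0, 0.1552), (40, 0.1553), (75, 0.1554)]
handle [  10.39341903 -174.40022121] 0.20656365523580136
[633.09756098  97.17073171] [ 834.7 -928. ]
[219.16129032 167.34946237] [648.4 259.3]
[187.54918033 216.77459016] [509.3 341.2]
[210.16602317 217.15444015] [506.2 279.3]
[234.21138211 218.50406504] [502.  213.3]
```

View pics/t6.png

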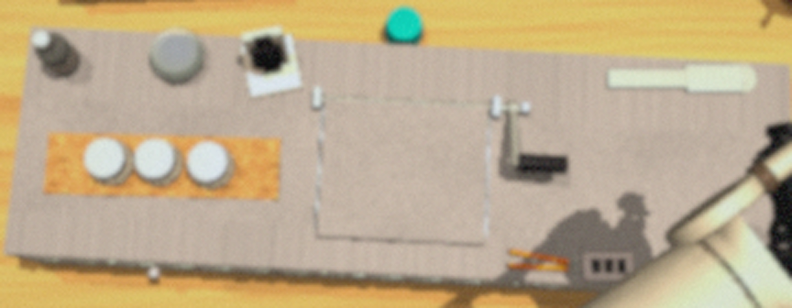

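The lid is flat and shut (z 0.157 across it), the jars stand in a row on the mat at crop px (105,160), (155,160) and (208,162), and the bystanders in view look undisturbed. I'm handing in.

```bash
python3 -c "
from h import *
print(hand_in(),current_t())"
```

```text
the job is handed in; nothing more can be done
the job is handed in; nothing more can be done
```

I handed the job in soon after the last check at 82 s: all three jars stand in a row on the mat, the one tall case is upright on the well floor among the four low cases, and the lid is fully shut; the watch, paperweight, spray bottle, clothespin, fob and shoehorn look undisturbed, but the arm hid the coin dish in the last picture.

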